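# Pair the baby monitor with the nursery camera

## Task

Pair the baby monitor: press the button on top of the nursery camera fully down, then lift the handheld parent unit out of its charging cradle and hold it up in the air in front of the camera, upright and still, with its screen squarely facing the lens, centred on the lens and about 10 cm from it. Keep the fingers off the screen so that the camera can read it, do not knock the unit against the camera, and leave everything else on the dresser where it is. Finish while still holding the unit there: do not put it down or let go.

Things in the scene. Friction and masses are not known exactly. Their poses are not given: they have to be found in the camera images.
- unit: handheld parent unit, loose: white slab 20 mm thick (x), 56 mm wide (y), 110 mm tall (z), 120 to 240 g, dark screen on its front (+x), 8 mm antenna stub on top at y = -18 mm. Origin: centre of its underside. Starts upright in the cradle, underside 10 mm above the dresser top, top face at 120 mm. Grip it by its two narrow sides (56 mm apart, along y) near the top, above the cradle's 45 mm walls.
- screen: the dark screen of the parent unit, part of it: 42 mm wide, 56 mm tall (from 40 to 96 mm above the unit's underside), 2 mm proud of the front face. Origin at its centre, axes as the unit's. Not to be touched by the fingers.
- screen_centre (a point): centre of the screen's surface: in the unit's frame 12 mm in front (+x) of the unit's middle and 68 mm above its underside. Axes as the unit's: +x points out of the screen, +z to the unit's top.
- cradle: dark charging cradle, fixed: 60 mm deep (x), 79 mm wide (y), walls 45 mm high, with a rectangular pocket (floor 10 mm up, 1.5 mm play on each side of the unit) in which the unit stands loosely, so that it lifts straight up. Origin: centre of its underside; its +x is the side to which the screen faces at the start.
- camera: white nursery camera, fixed: a 100 mm round foot, a thin stem and a round head of 72 mm diameter from 118 to 194 mm above the dresser, the pairing button on top. Origin: centre of the foot's underside. Its +x is the horizontal direction in which the lens looks.
- lens (a point): centre of the camera's lens front, 40 mm in front (+x) of the camera's axis, 158 mm above the dresser. Axes as the camera's: +x points out of the lens, level; z is up.
- pair_top (a point): centre of the top face of the pairing button (grey, 24 mm diameter), on the camera's axis, on top of its head; pressed straight down.
- pair (a joint): travel of the pairing button in m: 0 up, 0.006 fully down; it springs back, fully down takes about 4 N.
- wipes: bystander, loose: grey plastic wipes box with a closed hinged lid, 114 x 194 x 78 mm high. Origin: centre of its underside.
- owl: bystander, loose: white ceramic owl figurine, 64 mm across, 102 mm tall. Origin: centre of its underside.
- aspirator: bystander, loose: nasal aspirator bulb standing nozzle up, 50 mm diameter, 85 mm tall. Origin: centre of its underside.
- jar: bystander, loose: cream jar, 60 mm diameter, 45 mm tall. Origin: centre of its underside.
- ring_toy: bystander, loose: wooden toy ring lying flat, 72 mm outside, 20 mm tall. Origin: centre of its underside.
- lotion: bystander, loose: lotion bottle, 54 mm diameter, 150 mm tall. Origin: centre of its underside.
- brush: bystander, loose: small wooden hair brush lying bristles down, 150 mm long (handle to its -x), 36 mm wide, 24 mm high, near the dresser's side beyond the camera. Origin: on the underside, where handle meets head.

How it is judged:
On the way, in this order (a step that is already met when the one before it is completed fails the run):
1. the pairing button is pressed fully down (value of joint pair above 0.0045 m), for 0.05 s.
2. the parent unit is lifted out of its cradle in the fingers (height (world z) of unit above 0.055 m and contact force between the fingers and unit above 1 N and contact force between unit and cradle below 0.2 N), for 0.2 s.
At the end, for the whole second after the job is handed in: The unit is held in the fingers, touching nothing else: screen centre 70 to 130 mm out from the lens along the lens axis, within 20 mm sideways and 20 mm in height of that axis, screen towards the lens and square to it within 0.2 rad, unit upright within 0.15 rad, and still (x of screen_centre in the frame of lens between 0.07 and 0.13 m and y of screen_centre in the frame of lens between -0.02 and 0.02 m and z of screen_centre in the frame of lens between -0.02 and 0.02 m and x of lens in the frame of screen_centre above 0.06 m and angle between the x axis of unit and the x axis of camera, either way round below 0.2 rad and angle between unit's own z axis and vertical below 0.15 rad and contact force between the fingers and unit above 1 N and contact force between unit and cradle below 0.2 N and contact force between unit and camera below 0.2 N and contact force between unit and wipes below 0.2 N and contact force between unit and owl below 0.2 N and contact force between unit and aspirator below 0.2 N and contact force between unit and jar below 0.2 N and contact force between unit and ring_toy below 0.2 N and contact force between unit and lotion below 0.2 N and contact force between unit and brush below 0.2 N and linear speed of unit below 0.02 m/s and angular speed of unit below 0.15 rad/s); the arm keeps its last pose, push and grip.
It fails at once if a finger touches the screen (contact force between the fingers and screen above 1 N).
It fails at once if the unit is knocked against the camera (contact force between unit and camera above 2 N).
It fails at once if a bystander is moved more than 30 mm or tipped (distance of any of wipes, owl, aspirator, jar, ring_toy, lotion, brush from where it was at the start of the episode above 0.03 m or angle between any of owl, lotion, aspirator's own z axis and vertical above 0.5 rad).
It also fails if it takes over 51 s, if anything falls off the work surface, if the arm or the gripper's body presses on something with over 40 N, if the wrist force passes 120 N, or if a joint passes its speed limit or range.

## Robot

A 7-joint arm with a two-finger parallel gripper is mounted at the origin on the work surface. World frame = base frame: x ahead of the robot, y to its left, z up, the work surface at z = 0. Lengths are in m, angles in rad, forces in N, time in s.
With the tool pointing down it reaches from about 0.425 to 0.925 m from the base axis. Payload 6.8 kg.
Tool frame: the origin (TCP) lies between the finger pads; the fingertips stand r.tips_ahead ahead of it and the grasp point (between the pads) lies 5 mm behind it (r.tips_ahead is the distance from the TCP to the fingertips, in m); z points along the fingers, y is the line along which they close (so a half turn about z gives the same grasp; the last joint's range is limited). The gripper opens to 85 mm and grips with 20 to 120 N. Pads are 22 mm wide; open, the fingers measure 114 mm over their backs; the gripper's body (76 mm by 85 mm) begins 54 mm behind the grasp point. The pads swing forward as they close: fully open they stand 13 mm farther back than shut.
Start: joints at [1.135, 0.477, 0.022, 1.555, -0.011, 1.109, -0.083], TCP at [0.217, -0.639, 0.245] pointing down, gripper open.
Joint ranges: [-2.96, 2.96], [-0.34, 2.1], [-1.41, 1.46], [0.24, 2.44], [-1.37, 4.51], [0.17, 1.92], [-2.96, 2.96]. Speed limits (rad/s): [2.39, 2.39, 3.14, 3.14, 3.14, 3.14, 3.14].

## Interface

Orientations are given as a rotation vector (axis times angle).
In Python, from bench import r gives the robot as it stands.
- The arm moves only by the tool move_arm, never from a script. Its argument "rows" is one flat list of numbers, 4 for each row, row after row: the shift along the tool's x, y, z in cm, then the turn about the tool's z in degrees. In form: [tx, ty, tz, twist, tx, ty, tz, twist, ...]. A call has 1 to 10 rows; each row is the pose to reach, as a shift and turn from the pose commanded when the call began, along the tool's axes at that moment; what a row does not reach only later rows make up. A row lasts 1/8 s, in which the tool goes at most 62.5 mm and 10.7 degrees, less where a joint would pass 70% of its speed; a pose out of reach is approached as far as the arm can. A call with a gripper value outside its range is refused whole. "fingers" is the opening, from 0 (shut) to 1 (fully open), set as the call begins (left out, the last holds). The fingers move at their own pace and stop on an object; "newtons" is the grip in N (left out, the last holds). Time passes only in rows, so rows that repeat a pose let the fingers close. It gives the time, the measured TCP pose, the force, the opening and the grip force at its end, in the units of the state.
- r.get_obs(): the state, without advancing time (a new reading comes with each control period).
- r.grab_frame(name): name is "scene" or "top" or "wrist"; returns the picture (400x640x3 uint8, blue, green, red); there is no depth.
- r.camera_params(name): a dict with "fx", "fy", "cx", "cy" (pixels), "world_from_camera" (4x4, takes a point from camera to world coordinates). Camera axes: x right, y down, z forward; pixel columns grow to the right and rows downward; lengths in m; the calibration is good to about 2 mm. The wrist camera is an equidistant fisheye: a pixel r from the principal point sees the ray r / f radians off the axis. A picture is of the moment at which its call begins: read the wrist's pose just before it. camera_params takes no time and is no camera call; for the wrist camera it gives the pose at the moment of the call.
- r.hand_in(): hands the job in; it is judged then, once.
The state is a dict: "clock": time; "joints": joint angles; "qvel": joint speeds; "tau": joint torques, N m; "tcp_pos": TCP position; "orientation": TCP orientation; "contact_force": force on the tool from outside, world axes, zero at the start; "moment": the same for the moment, N m; "grip_width": finger opening in m; "gripper_force": force on a finger pad.
Only numpy, scipy, OpenCV 4.12 (cv2) and the standard library are available. Lean on these libraries where they do the work, as an engineer would, in place of code of your own. Each camera call takes 0.05 s, during which the arm holds its last target. There are 200 camera calls.

## Working session

There is one attempt and no reset: what is moved stays moved. The work goes in short steps, Python scripts to look and compute and a tool call to move; the robot and the scene stay as the last step left them, time stands still between calls to the robot, and variables do not carry over. Pictures are saved under pics/ and viewed, at most 11 in all, crops included, and the job is handed in when it is done.

Besides the shell and the picture viewer there is one more tool, called after ">>>" in YAML: its name, and indented under it one key for each argument. move_arm: Moves the arm, as the interface text tells. Its arguments: {"type":"object","properties":{"rows":{"type":"array"},"fingers":{"type":"number"},"newtons":{"type":"number"}},"required":["rows"]}

```bash
mkdir -p pics
python3 - <<'E'
from bench import r
import cv2,numpy as np
np.set_printoptions(precision=4,suppress=True)
o=r.get_obs();print(o['clock'],o['tcp_pos'],o['orientation'],o['grip_width'],r.tips_ahead)
for n in("scene","top"):
    p=r.camera_params(n);print(n,p)
    cv2.imwrite(f'pics/{n}0.png',r.grab_frame(n))
E
```

```text
0.0 [ 0.2171 -0.6385  0.2444] [-3.0978 -0.5123  0.0007] 0.08510227525408155 0.014
scene {'fx': 380.14794702711606, 'fy': 380.14794702711606, 'cx': 313.7417609923025, 'cy': 201.40690963194444, 'world_from_camera': array([[ 0.1603,  0.5772, -0.8007,  1.5909],
       [ 0.987 , -0.0881,  0.1341, -0.1866],
       [ 0.0069, -0.8118, -0.5839,  0.869 ],
       [ 0.    ,  0.    ,  0.    ,  1.    ]])}
top {'fx': 497.10887738466715, 'fy': 497.10887738466715, 'cx': 314.993380068161, 'cy': 188.1187209994212, 'world_from_camera': array([[ 0.0081, -0.9825,  0.1862,  0.3256],
       [-0.9999, -0.0104, -0.011 , -0.0069],
       [ 0.0127, -0.186 , -0.9825,  1.5339],
       [ 0.    ,  0.    ,  0.    ,  1.    ]])}
```

View pics/scene0.png

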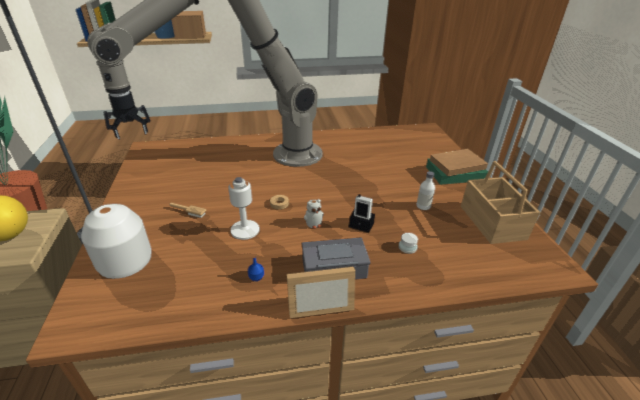

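View pics/top0.png

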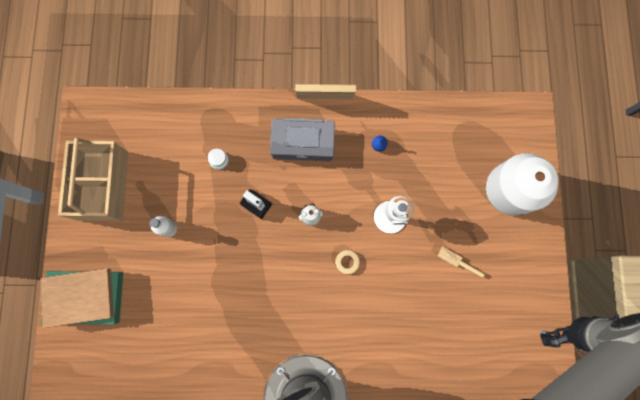

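The scene view shows the camera near (242,205), with its button on top at (239,181). The unit and cradle are near (363,212). In the top view the camera foot is at (390,217), the button at (402,208) and the cradle at (256,204). I'll enlarge those areas.

Run:
```python
import cv2,numpy as np
t=cv2.imread('pics/top0.png');s=cv2.imread('pics/scene0.png')
R=lambda im,x,y,w,h,k:cv2.resize(im[y:y+h,x:x+w],None,fx=k,fy=k,interpolation=cv2.INTER_CUBIC)
a=np.hstack([R(t,231,180,50,50,8),R(t,366,190,50,50,8)])
b=np.hstack([R(s,340,188,50,50,8),R(s,220,170,66,66,6.0606)[:400,:400]])
print(a.shape,b.shape)
cv2.imwrite('pics/a.png',a);cv2.imwrite('pics/b.png',b)
```

```text
(400, 800, 3) (400, 800, 3)
```

View pics/a.png

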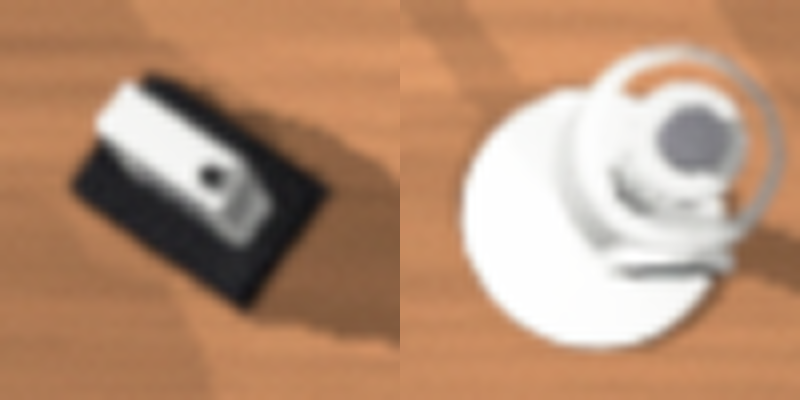

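View pics/b.png

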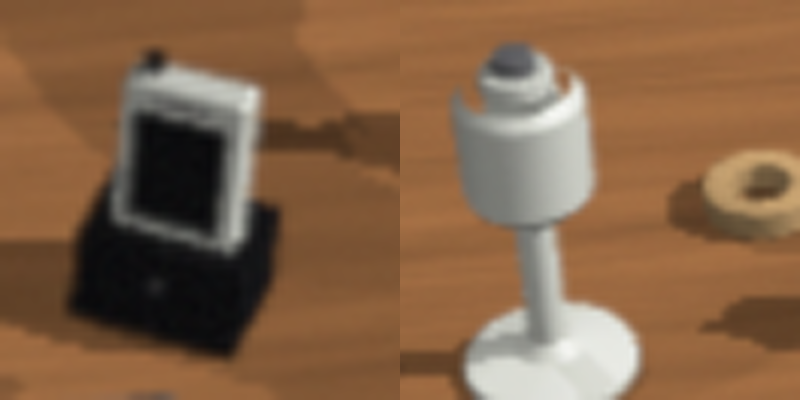

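The top crop shows the cradle's top rim corners at crop (148,75), (72,187) and (328,190). The unit's top face runs from (115,105) to (240,170), with the antenna at (212,177). The button centre is at (695,138), and the lens rim is at (620..735, ~266), so the lens faces the robot. The scene crop shows the screen, and the button at (513,58). Now to compute positions.

```bash
cat > h.py <<'E'
import numpy as np,cv2
from bench import r
from scipy.optimize import least_squares
np.set_printoptions(precision=4,suppress=True)
P={n:r.camera_params(n) for n in("scene","top")}
def ray(n,u,v):
    p=P[n];T=p['world_from_camera'];d=T[:3,:3]@np.array([(u-p['cx'])/p['fx'],(v-p['cy'])/p['fy'],1]);return T[:3,3],d
def atz(n,u,v,z):
    o,d=ray(n,u,v);return o+d*(z-o[2])/d[2]
def proj(n,X):
    p=P[n];T=p['world_from_camera'];c=(np.asarray(X)-T[:3,3])@T[:3,:3];return np.c_[c[:,0]/c[:,2]*p['fx']+p['cx'],c[:,1]/c[:,2]*p['fy']+p['cy']]
tri=lambda a,b:least_squares(lambda X:np.r_[proj('top',[X])[0]-a,proj('scene',[X])[0]-b],[.5,0,.1])
ta=lambda x,y:(231+x/8-.44,180+y/8-.44); tb=lambda x,y:(366+(x-400)/8-.44,190+y/8-.44)
sa=lambda x,y:(340+x/8-.44,188+y/8-.44); sb=lambda x,y:(220+(x-400)/6.06-.42,170+y/6.06-.42)
E
python3 - <<'E'
from h import *
s=tri(tb(695,138),sb(513,58));print('button',s.x,s.cost)
b=s.x
for z in(.194,.2,.206):print(z,atz('top',*tb(695,138),z),atz('scene',*sb(513,58),z))
print('foot',atz('top',*tb(593,217),.006))
print('foot scene',atz('scene',*sb(552,352),.006))
L=[atz('top',*tb(620,270),.16),atz('top',*tb(735,262),.16)];print('lensedge',L)
c=[atz('top',*ta(*q),.045) for q in((148,75),(72,187),(328,190),(248,308))];print('cradle',np.array(c))
e=lambda a,b:(np.linalg.norm(a-b),np.degrees(np.arctan2(*(a-b)[1::-1])))
print(e(c[0],c[1]),e(c[0],c[2]),e(c[2],c[3]),e(c[1],c[3]),(c[1]+c[2])/2,(c[0]+c[3])/2)
# unit top corners in both views (screen side top edge from scene)
u=[atz('top',*ta(*q),.12) for q in((97,125),(130,80))];print('unit left end',np.array(u))
u=[atz('scene',*sa(*q),.12) for q in((127,88),(238,113),(260,88),(150,66))];print('unit scene top',np.array(u),np.mean(u,0))
print('antenna',tri(ta(212,175),sa(155,55)).x)
for n,px in dict(wipes=(303,145),owl=(310,210),asp=(379,144),ring=(347,262),jar=(218,160),lot=(160,226)).items():print(n,atz('top',*px,.05))
E
```

```text
button [ 0.5277 -0.2573  0.2093] 0.10841221639374637
0.194 [ 0.5301 -0.261   0.194 ] [ 0.5034 -0.2578  0.194 ]
0.2 [ 0.5292 -0.2599  0.2   ] [ 0.5131 -0.2572  0.2   ]
0.206 [ 0.5282 -0.2588  0.206 ] [ 0.5227 -0.2565  0.206 ]
foot [ 0.5274 -0.2563  0.006 ]
foot scene [ 0.5277 -0.2556  0.006 ]
lensedge [array([ 0.4886, -0.2402,  0.16  ]), array([ 0.4918, -0.2804,  0.16  ])]
cradle [[0.6031 0.1771 0.045 ]
 [0.5597 0.2043 0.045 ]
 [0.5595 0.1076 0.045 ]
 [0.5143 0.1366 0.045 ]]
(np.float64(0.05125323055110822), np.float64(-32.162579930945114)) (np.float64(0.08198683307232399), np.float64(57.91009272797204)) (np.float64(0.05371027260329824), np.float64(-32.64619787947326)) (np.float64(0.08156731109806259), np.float64(56.1856679759105)) [0.5596 0.156  0.045 ] [0.5587 0.1568 0.045 ]
unit left end [[0.5706 0.1855 0.12  ]
 [0.5872 0.1742 0.12  ]]
unit scene top [[0.5688 0.129  0.12  ]
 [0.5937 0.1708 0.12  ]
 [0.5774 0.1852 0.12  ]
 [0.5543 0.1429 0.12  ]] [0.5735 0.1569 0.12  ]
antenna [0.5523 0.144  0.1242]
wipes [0.7419 0.0147 0.05  ]
owl [ 0.5395 -0.009   0.05  ]
asp [ 0.7479 -0.2205  0.05  ]
ring [ 0.3854 -0.1199  0.05  ]
jar [0.6913 0.2744 0.05  ]
lot [0.4869 0.438  0.05  ]
```

```bash
cat >> h.py <<'E'
from scipy.spatial.transform import Rotation as Ro
def go(x,y,z,yaw=None):
    o=r.get_obs();R=Ro.from_rotvec(o['orientation']).as_matrix();t=R.T@(np.array([x,y,z])-o['tcp_pos'])*100
    cy=np.degrees(np.arctan2(R[1,0],R[0,0]));print('clock',o['clock'],'tcp',o['tcp_pos'],'yaw',cy,'F',o['contact_force'],'width',o['grip_width'],'shift',t,'twist',None if yaw is None else cy-yaw,'tilt',R[2])
E
python3 -c "
from h import *
go(.528,-.257,.25);print(r.camera_params('wrist'))"
```

```text
clock 0.1 tcp [ 0.2172 -0.6386  0.2444] yaw 18.784506316702196 F [-0.3932 -0.1176  0.7744] width 0.08533840931685305 shift [ 41.7161 -26.118   -0.5197] twist None tilt [-0.0001 -0.0016 -1.    ]
{'fx': 309.70691628693146, 'fy': 309.70691628693146, 'cx': 321.89448223997545, 'cy': 197.245750534292, 'world_from_camera': array([[ 0.322 , -0.9116, -0.2555,  0.2817],
       [-0.9467, -0.3105, -0.0855, -0.6167],
       [-0.0014,  0.2694, -0.963 ,  0.3725],
       [ 0.    ,  0.    ,  0.    ,  1.    ]])}
```

>>> move_arm:
  rows: [4.2, -2.6, -2, 0, 8.4, -5.2, -2, 0, 12.6, -7.8, -2, 0, 16.8, -10.4, -2, 0, 21, -13, -2, 0, 25.2, -15.6, -2, 0, 29.4, -18.3, -2, 0, 33.6, -21, -2, 0, 37.8, -23.6, -2, 0, 41.7, -26.1, -1.5, 0]
  fingers: 0

```text
clock: 1.35
tcp_pos: [0.5291, -0.2562, 0.2603]
orientation: [3.099, 0.513, 0.001]
contact_force: [-0.1, -1.5, -0.2]
grip_width: 0.0004
gripper_force: 0.0
```

Run:
```python
from h import *
go(.528,-.257,.228)
p=r.camera_params('wrist');im=r.grab_frame('wrist');cv2.imwrite('pics/w1.png',im);np.save('w1.npy',p['world_from_camera'])
```

```text
clock 1.35 tcp [ 0.5291 -0.2562  0.2603] yaw 18.79832294624919 F [-0.0794 -1.4523 -0.2087] width 0.00041795087154470305 shift [-0.1296  0.0377  3.2337] twist None tilt [ 0.0003  0.0002 -1.    ]
```

View pics/w1.png

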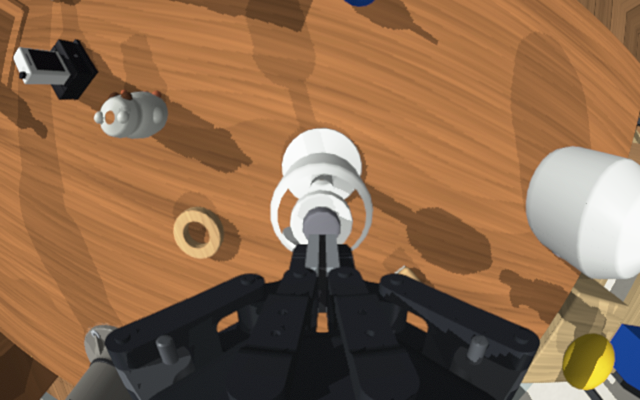

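The fingertips are right over the grey button at (321,222). Descending now.

>>> move_arm:
  rows: [-0.1, 0, 1.5, 0, -0.1, 0, 3.0, 0, -0.1, 0, 3.5, 0, -0.1, 0, 3.8, 0]

```text
clock: 1.9
tcp_pos: [0.5257, -0.2594, 0.2236]
orientation: [3.1, 0.509, -0.003]
contact_force: [-11.3, 2.7, 26.3]
grip_width: -0.0002
gripper_force: 13.3
```

Run:
```python
from h import *
go(.528,-.257,.228)
w=r.grab_frame('wrist')[130:280,240:400];s=r.grab_frame('scene')[150:250,200:306]
cv2.imwrite('pics/p.png',np.hstack([cv2.resize(w,(427,400),interpolation=2),cv2.resize(s[:93],(373,327),interpolation=2)[:400] if 0 else cv2.resize(s,(373,400),interpolation=2)]))
```

```text
clock 1.9 tcp [ 0.5257 -0.2594  0.2236] yaw 18.631633211053618 F [-11.2788   2.6541  26.2624] width -0.0002486669161637796 shift [ 0.2945 -0.1538 -0.4358] twist None tilt [-0.002  -0.0003 -1.    ]
```

View pics/p.png

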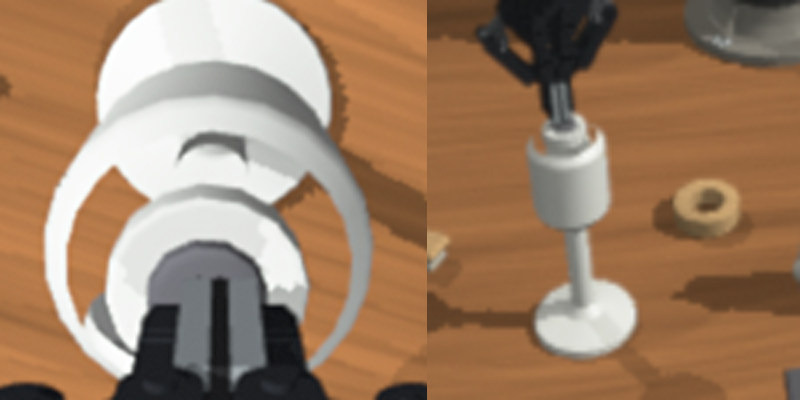

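>>> move_arm:
  rows: [0.2, 0, -1.0, 0, 0.4, 0, -1.2, 0, 0.4, 0, -1.2, 0]

```text
clock: 2.38
tcp_pos: [0.5311, -0.2569, 0.2341]
orientation: [-3.1, -0.512, -0.0]
contact_force: [-0.8, 0.1, -0.3]
grip_width: 0.0001
gripper_force: 0.0
```

>>> move_arm:
  rows: [0, 0, 0.4, 0, 0, 0, 0.5, 0, 0, 0, 0.6, 0]

```text
clock: 2.75
tcp_pos: [0.5308, -0.2567, 0.2281]
orientation: [-3.099, -0.512, 0.001]
contact_force: [-1.2, 0.7, 1.7]
grip_width: -0.0002
gripper_force: 1.0
```

>>> move_arm:
  rows: [0, 0, 0.1, 0, 0, 0, 0.2, 0, 0, 0, 0.2, 0]

```text
clock: 3.12
tcp_pos: [0.5308, -0.2567, 0.2263]
orientation: [-3.099, -0.513, 0.0]
contact_force: [-1.3, -0.4, 2.2]
grip_width: 0.0004
gripper_force: 1.4
```

>>> move_arm:
  rows: [0, 0, 0.1, 0, 0, 0, 0.2, 0, 0, 0, 0.25, 0, 0, 0, 0.25, 0]

```text
clock: 3.62
tcp_pos: [0.5309, -0.2568, 0.2241]
orientation: [3.099, 0.512, -0.0]
contact_force: [-3.4, 1.2, 6.0]
grip_width: -0.0002
gripper_force: 2.8
```

>>> move_arm:
  rows: [0, 0, 0.1, 0, 0, 0, 0.1, 0, 0, 0, 0.1, 0]

```text
clock: 4.0
tcp_pos: [0.5309, -0.2568, 0.224]
orientation: [3.099, 0.512, 0.0]
contact_force: [-5.6, 1.7, 11.3]
grip_width: 0.0
gripper_force: 5.6
```

Hard stop at 11 N: the button is fully down. Now up and over to the unit.

```bash
python3 -c "
from h import *
go(.561,.156,.26,-32.5)"
```

```text
clock 4.0 tcp [ 0.5309 -0.2568  0.224 ] yaw 18.76981538054863 F [-5.6016  1.7055 11.3327] width 1.599998695674114e-05 shift [ 16.1309 -38.1153  -3.6118] twist 51.26981538054863 tilt [ 0.0002  0.0004 -1.    ]
```

>>> move_arm:
  rows: [0, 0, -3.6, 0, 1, -2.5, -6, 5, 3, -7, -6, 11, 5, -12, -6, 18, 7, -17, -6, 25, 9.2, -22, -6, 32, 11.3, -27, -6, 39, 13.5, -32, -6, 46, 15.3, -36, -5, 51, 16.1, -38.1, -4, 51.3]
  fingers: 1

```text
clock: 5.25
tcp_pos: [0.5604, 0.1594, 0.2622]
orientation: [-3.016, 0.875, 0.0]
contact_force: [-0.5, 0.1, 0.2]
grip_width: 0.0854
gripper_force: 0.0
```

Run:
```python
from h import *
go(.561,.156,.1,-32.5)
p=r.camera_params('wrist');im=r.grab_frame('wrist');cv2.imwrite('pics/w2.png',im);np.save('w2.npy',p['world_from_camera'])
cv2.imwrite('pics/top2.png',r.grab_frame('top'))
```

```text
clock 5.25 tcp [0.5604 0.1594 0.2622] yaw -32.36298163671367 F [-0.4878  0.095   0.1982] width 0.08542206757950402 shift [ 0.2377  0.2724 16.22  ] twist 0.1370183632863302 tilt [-0.0006 -0.0012 -1.    ]
```

View pics/w2.png

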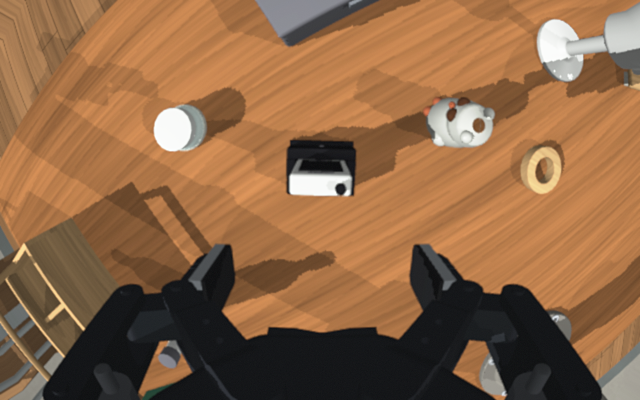

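The wrist view shows the unit's top face spanning about (290..353, 174..195), square to the gripper, with the antenna at (341,188). Converting these pixels with the fisheye model.

```bash
cat >> h.py <<'E'
def fish(T,u,v,z):
    p=r.camera_params('wrist');d=np.array([u-p['cx'],v-p['cy']]);q=np.hypot(*d);th=q/p['fx']
    w=T[:3,:3]@np.r_[np.sin(th)*d/q,np.cos(th)];return T[:3,3]+w*(z-T[2,3])/w[2]
E
python3 - <<'E'
from h import *
T=np.load('w2.npy')
im=cv2.imread('pics/w2.png')[130:205,270:370];cv2.imwrite('pics/w2c.png',cv2.resize(im,None,fx=8,fy=8,interpolation=2))
for q in((289,194),(353,195),(292,174),(352,174)):print(fish(T,*q,.12))
for q in((288,141),(355,141)):print('cr',fish(T,*q,.045))
print(fish(T,341,188,.128))
E
```

```text
[0.5727 0.1871 0.12  ]
[0.5409 0.1385 0.12  ]
[0.5866 0.1745 0.12  ]
[0.558  0.1293 0.12  ]
cr [0.6119 0.1719 0.045 ]
cr [0.5718 0.1086 0.045 ]
[0.5542 0.1437 0.128 ]
```

View pics/w2c.png

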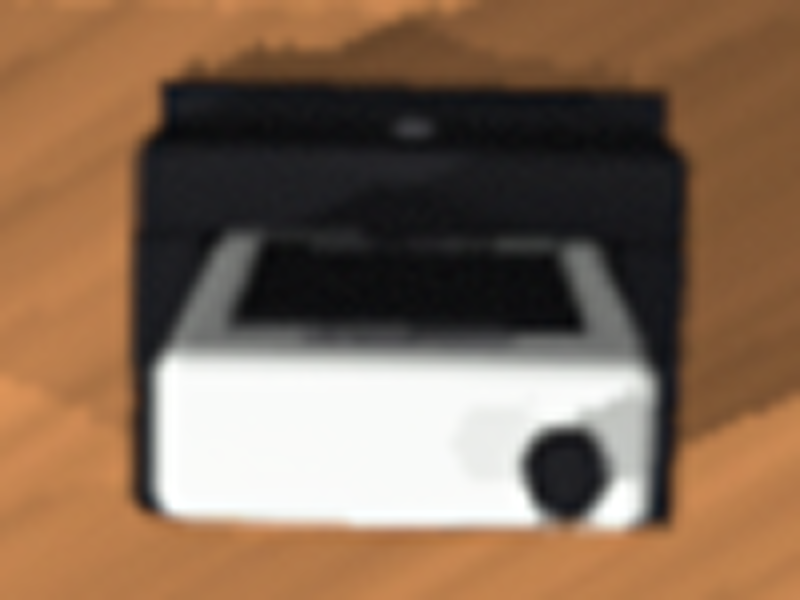

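```bash
python3 -c "
from h import *
go(.5638,.1568,.102,-32.7)"
```

```text
clock 5.35 tcp [0.5595 0.1593 0.2612] yaw -32.20958477449315 F [-0.0178 -0.6422  0.5891] width 0.08535324798599768 shift [ 0.5373 -0.0247 15.9206] twist 0.490415225506851 tilt [-0.0026  0.0004 -1.    ]
```

>>> move_arm:
  rows: [0.3, 0, 3, 0.5, 0.4, 0, 6, 0.5, 0.4, 0, 8, 0.5, 0.4, 0, 10, 0.5, 0.4, 0, 10, 0.5, 0.4, 0, 10, 0.5]

```text
clock: 6.1
tcp_pos: [0.5648, 0.153, 0.1637]
orientation: [-3.011, 0.894, -0.002]
contact_force: [-0.4, 0.4, -0.2]
grip_width: 0.0854
gripper_force: 0.0
```

```bash
python3 -c "
from h import *
go(.5638,.1568,.102,-32.7)"
```

```text
clock 6.1 tcp [0.5648 0.153  0.1637] yaw -33.07439888249127 F [-0.4262  0.4325 -0.1553] width 0.08542767588768432 shift [-0.2956 -0.2642  6.167 ] twist -0.3743988824912705 tilt [ 0.001  -0.0007 -1.    ]
```

>>> move_arm:
  rows: [-0.3, -0.3, 1, 0, -0.3, -0.3, 2.5, 0, -0.3, -0.3, 4, 0, -0.3, -0.3, 5.2, 0, -0.3, -0.3, 6.1, 0, -0.3, -0.3, 6.1, 0]

```text
clock: 6.85
tcp_pos: [0.5627, 0.1576, 0.1009]
orientation: [3.011, -0.892, -0.002]
contact_force: [-0.1, -0.0, 0.0]
grip_width: 0.0856
gripper_force: 0.0
```

Run:
```python
from h import *
go(.5638,.1568,.102,-32.7)
T=r.camera_params('wrist')['world_from_camera'];im=r.grab_frame('wrist')[130:370,160:480];np.save('w3.npy',T)
cv2.imwrite('pics/w3.png',cv2.resize(im,None,fx=2.5,fy=2.5,interpolation=2))
```

```text
clock 6.85 tcp [0.5627 0.1576 0.1009] yaw -33.016297494436785 F [-0.0699 -0.0089  0.0492] width 0.08558179264171102 shift [ 0.1345  0.0096 -0.1124] twist -0.3162974944367818 tilt [-0.001   0.0012 -1.    ]
```

View pics/w3.png

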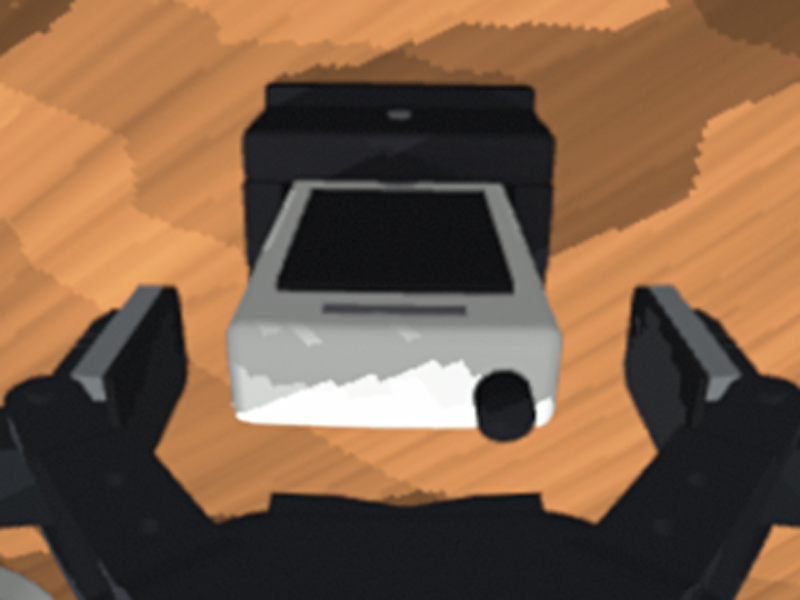

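The unit stands between the open pads, about 2 mm left of centre: its face spans x = 232..557, while the pads are at 185 and 628. Refining the offset numerically.

Run:
```python
from h import *
T=np.load('w3.npy')
c=np.array([fish(T,160+x/2.5,130+y/2.5,.12) for x,y in((232,325),(557,327),(238,420),(550,425))]);print(c,c.mean(0))
go(*c.mean(0)[:2],.102,-32.7)
```

```text
[[0.5876 0.1746 0.12  ]
 [0.559  0.1312 0.12  ]
 [0.5725 0.1853 0.12  ]
 [0.5428 0.1412 0.12  ]] [0.5655 0.1581 0.12  ]
clock 6.9 tcp [0.5632 0.1577 0.1015] yaw -33.020539540486126 F [ 0.4262 -0.3859  0.2674] width 0.08553702948104314 shift [ 0.1756 -0.152  -0.0475] twist -0.32053954048612354 tilt [-0.0003  0.0004 -1.    ]
```

>>> move_arm:
  rows: [0.15, -0.15, 0, 0, 0.15, -0.15, 0, 0]

```text
clock: 7.15
tcp_pos: [0.5659, 0.1584, 0.1024]
orientation: [-3.011, 0.893, -0.002]
contact_force: [0.7, 0.1, -0.3]
grip_width: 0.085
gripper_force: 0.0
```

>>> move_arm:
  rows: [0, 0, 0, 0, 0, 0, 0, 0, 0, 0, 0, 0, 0, 0, 0, 0, 0, 0, 0, 0, 0, 0, 0, 0]
  fingers: 0
  newtons: 40

```text
clock: 7.9
tcp_pos: [0.5657, 0.1584, 0.1022]
orientation: [-3.012, 0.893, -0.001]
contact_force: [1.0, 0.9, 5.2]
grip_width: 0.0557
gripper_force: 43.4
```

>>> move_arm:
  rows: [0, 0, -0.5, 0, 0, 0, -1.5, 0, 0, 0, -3, 0, 0, 0, -4.5, 0, 0, 0, -6, 0, 0, 0, -8, 0, 0, 0, -10, 0, 0, 0, -12, 0, 0, 0, -12, 0, 0, 0, -12, 0]

```text
clock: 9.15
tcp_pos: [0.5649, 0.158, 0.2214]
orientation: [3.012, -0.893, -0.001]
contact_force: [0.1, 0.6, -2.0]
grip_width: 0.0557
gripper_force: 42.8
```

```bash
python3 -c "
from h import *
go(.3765,-.268,.222,4)"
```

```text
clock 9.15 tcp [0.5649 0.158  0.2214] yaw -33.019851324300575 F [ 0.1149  0.5507 -2.0077] width 0.05566915449978982 shift [ 7.4212 45.987  -0.0354] twist -37.019851324300575 tilt [-0.0003  0.0006 -1.    ]
```

>>> move_arm:
  rows: [0.5, 2.5, 0, -2, 1.2, 7, 0, -6, 2, 12, 0, -10, 2.8, 17, 0, -14, 3.6, 22, 0, -18, 4.4, 27, 0, -22, 5.2, 32, 0, -26, 6, 37, 0, -30, 6.5, 42, 0, -34, 7.0, 44.5, 0, -37]

```text
clock: 10.4
tcp_pos: [0.3791, -0.2552, 0.2209]
orientation: [-3.139, -0.107, 0.003]
contact_force: [0.5, 0.4, -2.1]
grip_width: 0.0549
gripper_force: 43.1
```

Run:
```python
from h import *
go(.3765,-.268,.182,4)
T=r.camera_params('wrist')['world_from_camera'];w=r.grab_frame('wrist');t=r.grab_frame('top');np.save('w4.npy',T)
cv2.imwrite('pics/w4f.png',w);cv2.imwrite('pics/top4.png',t)
cv2.imwrite('pics/f.png',np.hstack([cv2.resize(w[0:300,200:440],(440,550),interpolation=2),cv2.resize(t[180:300,360:438],(358,550),interpolation=2)]))
```

```text
clock 10.4 tcp [ 0.3791 -0.2552  0.2209] yaw 3.8870244460682244 F [ 0.5096  0.3889 -2.1216] width 0.05490797658461661 shift [-0.3333  1.2635  3.8906] twist -0.11297555393177561 tilt [-0.0021 -0.0004 -1.    ]
```

View pics/f.png

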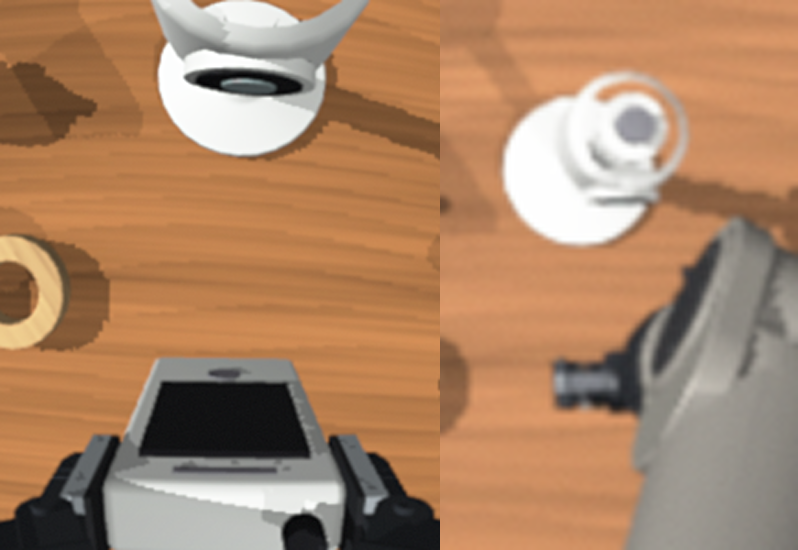

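The wrist view shows the lens rim from (184,77) to (316,90) with its centre near (249,83). The unit is held upright between the pads with the screen clear. Screen corners are at (160,381), (288,381), (308,457) and (140,457). Computing the lens pose from these.

Run:
```python
from h import *
T=np.load('w4.npy');f=lambda x,y,z:fish(T,200+x*240/440,y*300/550,z)
print('lens c',f(249,83,.158));a,b=f(184,77,.158),f(316,90,.158);print(a,b,np.linalg.norm(a-b))
e=a-b;n=np.array([-e[1],e[0]]);print('lens yaw',np.degrees(np.arctan2(n[1],n[0])), 'from axis',f(249,83,.158)[:2]-[.5278,-.257])
# unit underside height from TCP: grasp offset
z=.2209-.102+.01
print('screen top',f(160,381,z+.040),f(288,381,z+.040),'bot',f(140,457,z+.096),f(308,457,z+.096))
```

```text
lens c [ 0.4897 -0.256   0.158 ]
[ 0.4904 -0.2344  0.158 ] [ 0.4895 -0.2785  0.158 ] 0.044068305111067574
lens yaw 178.78493517033874 from axis [-0.0381  0.001 ]
screen top [ 0.3885 -0.2332  0.1689] [ 0.3914 -0.2758  0.1689] bot [ 0.3871 -0.2343  0.2249] [ 0.3899 -0.2749  0.2249]
```

The lens faces world −x to within a few degrees. The screen needs to go 3.9 cm down, 0.3 cm sideways and about 2° in twist.

>>> move_arm:
  rows: [0, 0.1, -0.0, 0.5, 0, 0.2, 0.8, 1, 0, 0.3, 1.7, 1.5, 0, 0.3, 2.6, 2, 0, 0.3, 3.3, 2, 0, 0.3, 3.8, 2, 0, 0.3, 3.9, 2, 0, 0.3, 3.9, 2, 0, 0.3, 3.9, 2, 0, 0.3, 3.9, 2]

```text
clock: 11.75
tcp_pos: [0.3818, -0.2561, 0.183]
orientation: [3.141, 0.054, 0.001]
contact_force: [0.3, -0.0, -0.6]
grip_width: 0.0555
gripper_force: 43.1
```

Run:
```python
from h import *
go(.379,-.2582,.182,2)
T=r.camera_params('wrist')['world_from_camera'];w=r.grab_frame('wrist');np.save('w5.npy',T)
cv2.imwrite('pics/g.png',cv2.resize(w[0:300,200:440],(440,550),interpolation=2))
```

```text
clock 11.75 tcp [ 0.3818 -0.2561  0.183 ] yaw 1.9727074361389458 F [ 0.2626 -0.0038 -0.6157] width 0.05548068597866404 shift [-0.2881  0.1958  0.1028] twist -0.027292563861054164 tilt [ 0.0004  0.0003 -1.    ]
```

View pics/g.png

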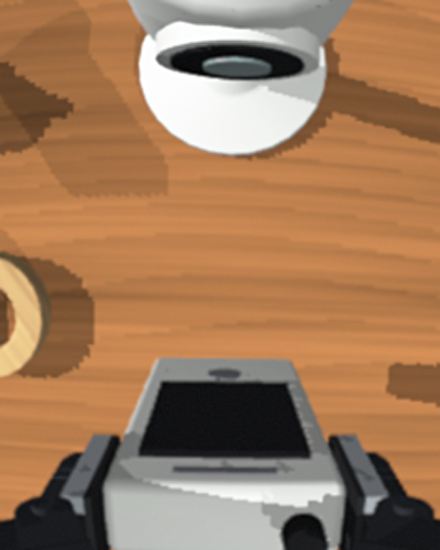

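The lens rim now runs from (157,58) to (318,66), and the unit hasn't moved in the grip.

Run:
```python
from h import *
T=np.load('w5.npy');f=lambda x,y,z:fish(T,200+x*240/440,y*300/550,z)
a,b,c=f(157,58,.158),f(318,66,.158),f(237,62,.158);e=a-b
print(a,b,c,np.degrees(np.arctan2(e[0],-e[1])),np.linalg.norm(e))
z=.183-.102+.01
q=np.array([f(160,381,z+.040),f(288,381,z+.040),f(140,457,z+.096),f(308,457,z+.096)]);print(q,q.mean(0))
o=r.get_obs();print(o['qvel'],o['clock'])
```

```text
[ 0.4907 -0.2345  0.158 ] [ 0.4903 -0.2777  0.158 ] [ 0.49   -0.2559  0.158 ] 179.42221715661435 0.043171915459472236
[[ 0.3922 -0.2345  0.131 ]
 [ 0.3936 -0.2772  0.131 ]
 [ 0.3905 -0.2355  0.187 ]
 [ 0.3919 -0.2762  0.187 ]] [ 0.3921 -0.2558  0.159 ]
[-0.0018  0.002  -0.0018  0.0001 -0.0031 -0.0013 -0.0019] 11.8
```

```bash
python3 -c "
from bench import r
print(r.hand_in())"
```

```text
the job is handed in; nothing more can be done
None
```

I pressed the pairing button to its stop and lifted the unit out of the cradle. I then handed the job in with the unit held upright in front of the camera, its screen centred on the lens about 98 mm away. The hand-in call gave no verdict.

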